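# Load the dry bath: spacer, press, tube block, press

### The job

Lay the long plain aluminium spacer on the dry bath's raised heating plate, lengthways between the two end lips, let go and press down on its top with the fingers to feel that it lies flat. Only then set the long tube block (the one with eight holes) squarely on top of the spacer, let go, and press that down with the fingers in the same way. Set both down gently, do not drop them, and leave the two stacked flat on the plate.

Things in the scene. Friction and masses are not known exactly. Their poses are not given: they have to be found in the camera images.
- spacer_center (a point): Centre (half-way up) of the long plain spacer, a loose solid aluminium block without holes: 50 mm along its x, 75 mm along its y, 24 mm high (z up), about 0.24 kg. It starts lying flat on the bench; grip it across its 50 mm width, along its x. Half a turn about z makes no difference.
- block_center (a point): Centre (half-way up) of the long tube block, loose, aluminium: 50 mm along its x, 75 mm along its y, 40 mm high (z up), 0.32 kg; eight 11 mm holes in its top in two rows of four, the middle of the top is solid. It stands on the bench, holes up; grip it along its x. Half a turn about z makes no difference. The half block with four holes (50 x 38 mm) and the round block are not it.
- seat (a point): Centre of the upper face of the raised aluminium heating plate on the dry bath, a white instrument fixed to the bench (220 x 220 mm, deck at 65 mm). Plate: 80 mm above the bench, 15 mm above the deck, 60 mm along x, 116 mm along y (z up). At each y end is a lip 5 mm high, 104 mm clear between them; x sides open. Spacer and block lie with their y along this y.
Things that resemble listed ones, but are neither listed nor needed, are in the scene too. What is shaped like the part that bears spacer_center but blue or turquoise is not meant.

How it is judged:
By the outcome, as a careful person would: the job done as asked, in the order asked, and still so for the second after the job is handed in, with the robot touching nothing.
It also fails if it takes over 70 s, if anything falls off the work surface, if the arm or the gripper's body presses on something with over 40 N, if the wrist force passes 120 N, or if a joint passes its speed limit or range.

### The arm

A 6-joint arm with a two-finger parallel gripper is mounted at the origin on the work surface. World frame = base frame: x ahead of the robot, y to its left, z up, the work surface at z = 0. Lengths are in m, angles in rad, forces in N, time in s.
With the tool pointing down it reaches from about 0.325 to 1 m from the base axis. Payload 5.1 kg.
Tool frame: the origin (TCP) lies midway between the tips of the shut fingers; the grasp point (between the pads) lies 19 mm behind it; z points along the fingers, y is the direction in which the jaws open and shut (so a half turn about z gives the same grasp; the last joint's range is limited). The gripper opens to 85 mm and grips with 20 to 120 N. Pads are 22 mm wide; open, the fingers measure 114 mm over their backs; the gripper's body (76 mm by 85 mm) begins 54 mm behind the grasp point. The pads swing forward as they close: fully open they stand 13 mm farther back than shut.
Start: joints at [-1.37, 0.124, 1.65, -0, 1.367, -0.083], TCP at [0.182, -0.624, 0.207] pointing down, gripper open.
Joint ranges: [-2.61, 2.61], [-1.02, 2.33], [0.03, 2.71], [-1.35, 4.49], [0.32, 2.68], [-2.91, 2.91]. Speed limits (rad/s): [2.57, 2.57, 3.14, 3.14, 3.14, 3.14].

### API

Orientations are given as a unit quaternion [x, y, z, w].
In Python, from rig import arm gives the robot as it stands.
- The arm moves only by the tool drive_tool, never from a script. Its argument "commands" is a list of rows, each a list of 2 entries, a list of its own where there are three numbers: the shift along the world's x, y, z in cm, then the turn, a rotation vector about the world's x, y, z in rad. A call has 1 to 12 rows; each row is the pose to reach, as a shift and turn from the pose commanded when the call began; what a row does not reach only later rows make up. A row lasts 1/8 s, in which the tool goes at most 62.5 mm and 10.7 degrees, less where a joint would pass 70% of its speed; a pose out of reach is approached as far as the arm can. A call with a gripper value outside its range is refused whole. "grip" is the closure in counts, from 0 (fully open) to 255 (shut), set as the call begins (left out, the last holds). The fingers move at their own pace and stop on an object; "grip_force" is the grip in N (left out, the last holds). Time passes only in rows, so rows that repeat a pose let the fingers close. It gives the time, the measured TCP pose, the force and the opening at its end, in the units of the state.
- arm.get_obs(): the state, without advancing time (a new reading comes with each control period).
- arm.capture(name): name is "scene" or "side" or "wrist"; returns a dict with "pixels" (480x640x3 uint8, red, green, blue), "z_map" (480x640 float32, m along the optical axis (not along the pixel's ray), 0 where there is no reading), "fx", "fy", "cx", "cy" (pixels), "R" (3x3) and "t" (3): a world point X has camera coordinates R X + t; the wrist camera has in their place "T_tool_cam" (4x4, takes a point from camera to tool coordinates, whose origin is the TCP and whose axes are the flange's). Camera axes: x right, y down, z forward; pixel columns grow to the right and rows downward; lengths in m; the calibration is good to about 2 mm. A picture is of the moment at which its call begins: read the wrist's pose just before it.
- arm.finish_job(): hands the job in, once; it reports no verdict.
The state is a dict: "time": time; "joint_positions": joint angles; "qd": joint speeds; "effort": joint torques, N m; "ee_pos": TCP position; "orientation": TCP orientation; "ft_force": force on the tool from outside, world axes, zero at the start; "wrist_torque": the same for the moment, N m; "width": opening from 0.0 (shut) to 1.0 (fully open).
Only numpy, scipy, OpenCV 4.12 (cv2) and the standard library are available. Lean on these libraries where they do the work, as an engineer would, in place of code of your own. Each camera call takes 0.05 s, during which the arm holds its last target. There are 200 camera calls.

## Working session

There is one attempt and no reset: what is moved stays moved. The work goes in short steps, Python scripts to look and compute and a tool call to move; the robot and the scene stay as the last step left them, time stands still between calls to the robot, and variables do not carry over. Pictures are saved under pics/ and viewed, about 8 in all and at most 12, crops included, and the job is handed in when it is done.

Besides the shell and the picture viewer there is one more tool, called after "Request:" as name([rows], argument=value, ...), one row to a line, values as JSON. drive_tool: Moves the arm, as the interface text tells. Its arguments: {"type":"object","properties":{"commands":{"type":"array"},"grip":{"type":"number"},"grip_force":{"type":"number"}},"required":["commands"]}

```bash
mkdir -p pics; cat > h.py <<'E'
import numpy as np, cv2
from rig import arm
from scipy.spatial.transform import Rotation as Rn
def snap(n):
    o=arm.get_obs(); c=arm.capture(n)
    if n=="wrist":
        T=np.eye(4);T[:3,:3]=Rn.from_quat(o["orientation"]).as_matrix();T[:3,3]=o["ee_pos"]
        M=T@c["T_tool_cam"]; c["Rwc"]=M[:3,:3]; c["o"]=M[:3,3]
    else:
        c["Rwc"]=np.array(c["R"]).T; c["o"]=-c["Rwc"]@np.array(c["t"])
    return c
def save(c,f): cv2.imwrite("pics/"+f,c["pixels"][:,:,::-1])
def ray(c,uv,z):
    d=c["Rwc"]@np.array([(uv[0]-c["cx"])/c["fx"],(uv[1]-c["cy"])/c["fy"],1]); return c["o"]+d*(z-c["o"][2])/d[2]
def cloud(c):
    v,u=np.mgrid[:480,:640]; z=c["z_map"]
    P=np.stack([(u-c["cx"])/c["fx"]*z,(v-c["cy"])/c["fy"]*z,z],-1)@c["Rwc"].T+c["o"]
    P[z==0]=np.nan; return P
E
python3 - <<'E'
from h import *
a=snap("scene");save(a,"s1.png");b=snap("side");save(b,"d1.png")
for c in(a,b): print(c["o"],c["Rwc"][:,2])
o=arm.get_obs();print(o)
E
```

```text
[ 1.18901619 -0.03923657  0.57122438] [-0.78946043  0.05379014 -0.61143999]
[ 0.31387024 -0.42420892  0.69517467] [ 0.27036146  0.52896537 -0.80442546]
{'time': 0.1, 'joint_positions': array([-1.36964120e+00,  1.24412142e-01,  1.65151801e+00,  3.65435203e-05,
        1.36751690e+00, -8.25917057e-02]), 'qd': array([ 0.00222509, -0.00052623, -0.00379178, -0.00130354,  0.00069866,
       -0.00035985]), 'effort': array([ 6.95024246e-04, -4.24931967e+01, -3.66653180e+01, -1.07696235e-05,
        3.98662873e-03,  4.64023231e-06]), 'ee_pos': array([ 0.18183965, -0.62343134,  0.20630543]), 'orientation': array([ 9.89952934e-01,  1.41394229e-01, -3.70730885e-05, -9.26630550e-04]), 'ft_force': array([ 0.3568144 , -0.45370453,  0.20913369]), 'wrist_torque': array([ 0.01092022,  0.01325146, -0.01256397]), 'width': 1.0001879423391433}
```

View pics/s1.png

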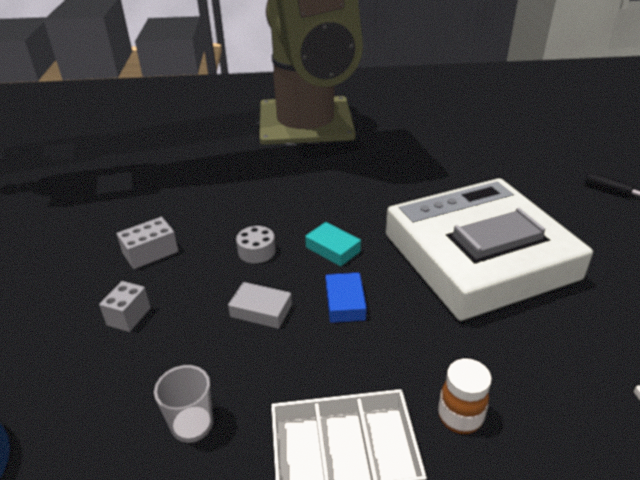

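View pics/d1.png

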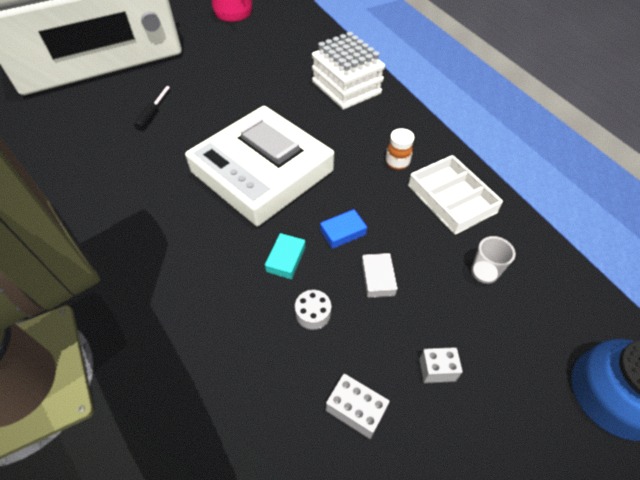

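Scene view: the plain grey spacer is at (260,304). Its lookalikes are turquoise (333,243) and blue (346,297). The eight-hole block is at (147,241), the half block at (125,305), the round block at (256,244), and the dry bath plate at (500,233). In the side view the spacer is at (379,275), the block at (357,405) and the plate at (270,140). Only the grey plain block and the 2x4-hole block fit the description.

```bash
cat >> h.py <<'E'
def rect(P,zlo,zhi,c0,r):
    m=(P[...,2]>zlo)&(P[...,2]<zhi)&(np.hypot(P[...,0]-c0[0],P[...,1]-c0[1])<r)
    q=P[m]; (x,y),s,a=cv2.minAreaRect((q[:,:2]*1000).astype(np.float32))
    return len(q),np.round([x,y],1),np.round(s,1),round(a,1),np.round(np.median(q[:,2]),4)
E
python3 - <<'E'
from h import *
a=snap("scene");b=snap("side")
for n,u,v,z,r in(("spacer",(260,299),(379,270),.024,.06),("block",(147,235),(358,398),.04,.06),("plate",(500,231),(270,139),.08,.075)):
    p=ray(a,u,z);q=ray(b,v,z);print(n,p,q)
    for c in(a,b):print(rect(cloud(c),z-.006,z+.009,(p+q)/2,r))
I=a["pixels"][:,:,::-1];J=b["pixels"][:,:,::-1]
f=lambda x:cv2.resize(x,(400,300),interpolation=cv2.INTER_CUBIC)
cv2.imwrite("pics/c1.png",np.vstack([np.hstack([f(I[210:345,95:275]),f(J[345:465,320:480])]),np.hstack([f(I[180:300,420:580]),f(J[215:335,300:460])])]))
E
```

```text
spacer [ 0.60683821 -0.09362788  0.024     ] [ 0.60702211 -0.09398187  0.024     ]
(1501, array([606. , -94.5]), array([75.8, 53.6]), 67.3, np.float64(0.0246))
(1060, array([605.2, -96.8]), array([75.8, 50.5]), 67.1, np.float64(0.0239))
block [ 0.46083616 -0.27162326  0.04      ] [ 0.45651329 -0.27375474  0.04      ]
(1062, array([ 453.7, -276.2]), array([55.5, 76. ]), 30.4, np.float64(0.0403))
(1547, array([ 453. , -277.7]), array([50.8, 75.4]), 30.7, np.float64(0.0399))
plate [0.55638686 0.25705455 0.08      ] [0.55388079 0.25230665 0.08      ]
(2417, array([552.8, 255.2]), array([ 63.5, 120. ]), 18.9, np.float64(0.0807))
(1288, array([552.9, 253.8]), array([ 62.3, 119.7]), 18.2, np.float64(0.0802))
```

View pics/c1.png

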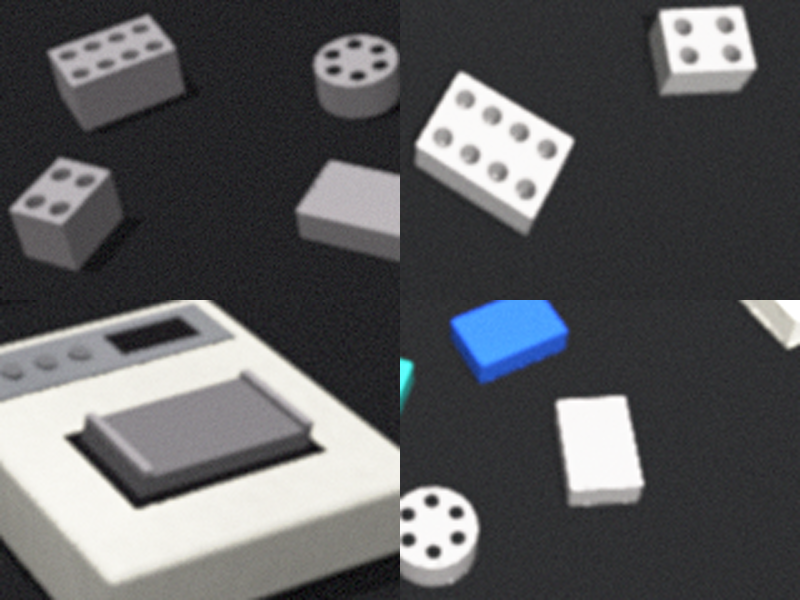

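The crop confirms the block with 2x4 holes and the plain grey spacer. Sizes and heights agree: 75x50 at 24 mm, 75x50 at 40 mm, and the plate at 80 mm. I'm moving above the spacer.

Request:
drive_tool([
  [[42.4,52.8,0],[0,0,0.89]],
  [[42.4,52.8,0],[0,0,0.89]],
  [[42.4,52.8,0],[0,0,0.89]],
  [[42.4,52.8,0],[0,0,0.89]],
  [[42.4,52.8,0],[0,0,0.89]],
  [[42.4,52.8,0],[0,0,0.89]],
  [[42.4,52.8,0],[0,0,0.89]],
  [[42.4,52.8,0],[0,0,0.89]],
  [[42.4,52.8,0],[0,0,0.89]],
  [[42.4,52.8,0],[0,0,0.89]],
  [[42.4,52.8,0],[0,0,0.89]],
  [[42.4,52.8,0],[0,0,0.89]],
], grip=40, grip_force=60)

```text
time: 1.7
ee_pos: [0.6073, -0.0931, 0.2069]
orientation: [0.831, 0.556, -0.0, -0.0]
ft_force: [-0.5, -0.4, 0.1]
width: 0.841
```

```bash
cat >> h.py <<'E'
def tool():
    o=arm.get_obs();M=Rn.from_quat(o["orientation"]).as_matrix();y=M[:,1]
    print("t",o["time"],"tcp mm",np.round(o["ee_pos"]*1000,1),"jaw yaw",round(np.degrees(np.arctan2(y[1],y[0])),2),"zaxis",np.round(M[:,2],4),"F",np.round(o["ft_force"],1),"w",round(o["width"],3),"q",np.round(o["joint_positions"],2))
E
python3 - <<'E'
from h import *
tool();c=snap("wrist");save(c,"w1.png")
print(rect(cloud(c),.018,.033,(.606,-.096),.06))
E
```

```text
t 1.7 tcp mm [607.3 -93.1 206.9] jaw yaw -22.48 zaxis [-5.e-04  5.e-04 -1.e+00] F [-0.5 -0.4  0.1] w 0.841 q [-0.24  0.05  1.73  0.    1.36  0.15]
(4565, array([606.2, -94.3]), array([75. , 49.9]), 66.6, np.float64(0.023))
```

View pics/w1.png

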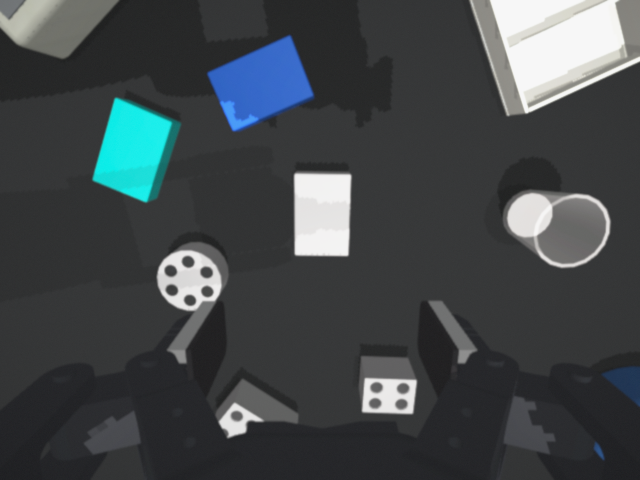

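The wrist view shows the spacer at (322,214), clear of its neighbours. It measures (606.2,-94.3) with its x axis at -23.4°. Descending.

Request:
drive_tool([
  [[-0.1,-0.1,-5],[0,0,-0.015]],
  [[-0.1,-0.1,-10],[0,0,-0.015]],
  [[-0.1,-0.1,-15],[0,0,-0.015]],
  [[-0.1,-0.1,-17.5],[0,0,-0.015]],
  [[-0.1,-0.1,-19],[0,0,-0.015]],
  [[-0.1,-0.1,-20],[0,0,-0.015]],
  [[-0.1,-0.1,-20.5],[0,0,-0.015]],
  [[-0.1,-0.1,-20.6],[0,0,-0.015]],
  [[-0.1,-0.1,-20.6],[0,0,-0.015]],
])

```text
time: 2.88
ee_pos: [0.6057, -0.0971, 0.0023]
orientation: [0.837, 0.548, 0.001, 0.001]
ft_force: [-0.3, 0.1, 0.1]
width: 0.838
```

Request:
drive_tool([
  [[0,0,0],[0,0,0]],
  [[0,0,0],[0,0,0]],
  [[0,0,0],[0,0,0]],
  [[0,0,0],[0,0,0]],
  [[0,0,0],[0,0,0]],
  [[0,0,0],[0,0,0]],
  [[0,0,0],[0,0,0]],
  [[0,0,0],[0,0,0]],
], grip=255, grip_force=60)

```text
time: 3.88
ee_pos: [0.605, -0.097, 0.0014]
orientation: [0.837, 0.548, 0.0, 0.0]
ft_force: [-0.7, 0.9, -0.9]
width: 0.001
```

```bash
python3 - <<'E'
from h import *
tool();a=snap("scene");b=snap("side")
P=cloud(b)
I=a["pixels"][:,:,::-1];J=b["pixels"][:,:,::-1]
f=lambda x:cv2.resize(x,(400,300),interpolation=cv2.INTER_CUBIC)
cv2.imwrite("pics/c2.png",np.hstack([f(I[210:360,160:360]),f(J[200:350,280:480])]))
E
```

```text
t 3.875 tcp mm [605.  -97.    1.4] jaw yaw -23.61 zaxis [ 0. -0. -1.] F [-0.7  0.9 -0.9] w 0.001 q [-0.25  0.25  1.88 -0.    1.01  0.17]
```

View pics/c2.png

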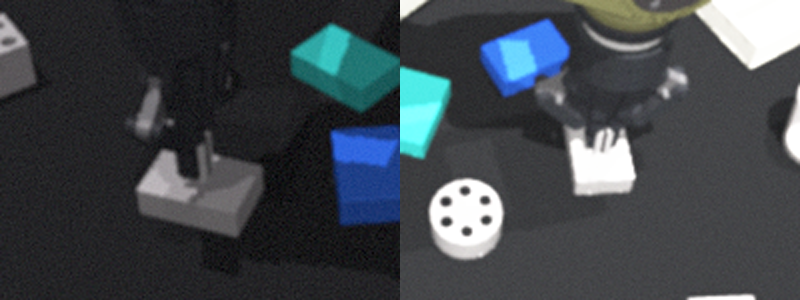

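```bash
python3 - <<'E'
from h import *
for n in("scene","side"):
    c=snap(n);P=cloud(c);print(n,rect(P,.018,.028,(.605,-.096),.06))
    m=np.hypot(P[...,0]-.605,P[...,1]+.097)<.022
    print(np.histogram(P[m][:,2]*1000,bins=[0,5,10,15,20,23,26,30,35,40,50,60,80,100]))
w=snap("wrist");save(w,"w2.png")
P=cloud(w); print(rect(P,.018,.028,(.605,-.096),.07))
M=Rn.from_quat(arm.get_obs()["orientation"]).as_matrix();t=arm.get_obs()["ee_pos"]
for name,p in(("tcp",t),("grasp",t-.019*M[:,2]),("top",np.array([t[0],t[1],.024]))):
    q=w["Rwc"].T@(p-w["o"]);print(name,q[:2]/q[2]*[w["fx"],w["fy"]]+[w["cx"],w["cy"]])
E
```

```text
scene (1224, array([606.2, -94.1]), array([75.6, 53. ]), 66.3, np.float64(0.0247))
(array([  0,   0,   0,   0,  11, 290,  41,  29,  46,  97,  85, 145, 193]), array([  0,   5,  10,  15,  20,  23,  26,  30,  35,  40,  50,  60,  80,
       100]))
side (598, array([ 602.5, -103.6]), array([61.9, 50.7]), 66.3, np.float64(0.0239))
(array([  0,   0,   0,   0,  34, 158,  12,  17,  29,  52,  46, 158,  80]), array([  0,   5,  10,  15,  20,  23,  26,  30,  35,  40,  50,  60,  80,
       100]))
(13539, array([609.1, -87.3]), array([60.5, 50.2]), 66.6, np.float64(0.023))
tcp [322.4022412  291.12560423]
grasp [322.50885614 309.09515705]
top [322.52971479 312.95765739]
```

View pics/w2.png

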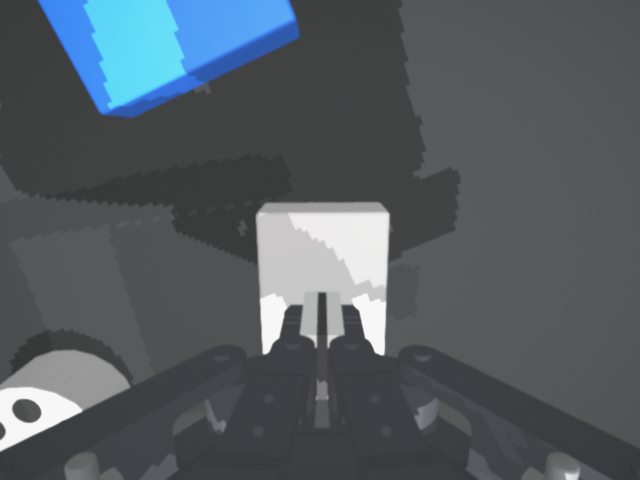

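```bash
python3 - <<'E'
from h import *
w=snap("wrist");P=cloud(w)
for v in(285,291,294,297,300,305,310,320,330,340): print(v,*[np.round(P[v,u]*1000,1) for u in(295,310,322,335,350)])
print(w["T_tool_cam"]);tool()
for n in ("scene","side"):
    c=snap(n);P=cloud(c);m=(np.hypot(P[...,0]-.605,P[...,1]+.097)<.03)&(P[...,2]>.027)&(P[...,2]<.045)
    q=P[m]*1000
    if len(q):print(n,q.mean(0),q.min(0),q.max(0))
E
```

```text
285 [599.8 -82.1  23.4] [605.3 -84.1  24.2] [609.4 -86.2  23.7] [614.  -88.3  23.3] [619.2 -91.   22.3]
291 [598.9 -84.1  24. ] [603.8 -87.2  22. ] [608.1 -89.1  21.9] [612.9 -90.8  22.8] [618.4 -92.8  23.8]
294 [598.2 -85.5  23.4] [605.1 -85.   31.1] [609.1 -86.9  30.7] [613.4 -89.2  29.8] [617.9 -94.1  23.3]
297 [597.4 -87.1  22.1] [605.2 -85.   33.9] [609.  -87.1  33. ] [613.4 -88.9  33.3] [617.3 -95.6  22.6]
300 [597.  -88.   22.9] [605.3 -84.8  37.1] [609.2 -86.7  36.7] [613.5 -88.3  37.3] [616.9 -96.5  23.3]
305 [598.2 -86.7  31.3] [605.4 -85.   41. ] [609.2 -86.6  41.2] [613.2 -88.7  40.6] [617.1 -94.4  32.4]
310 [598.6 -86.6  36. ] [605.4 -85.2  44.7] [609.  -87.   44.2] [612.9 -89.1  43.5] [616.8 -94.2  37. ]
320 [599.  -86.9  44. ] [605.6 -85.2  52.4] [609.3 -86.3  53.4] [612.8 -88.6  52. ] [616.4 -93.6  45.6]
330 [599.7 -86.7  51.9] [606.  -84.9  59.8] [609.4 -86.   60.6] [612.5 -88.9  57.9] [615.8 -94.1  51.3]
340 [603.2 -81.8  69. ] [606.4 -84.5  66.8] [608.6 -88.   62.7] [612.8 -87.6  66.3] [617.3 -87.1  70.3]
[[ 5.72885467e-04 -9.63256545e-01 -2.68582390e-01  6.77466722e-02]
 [ 9.99999753e-01  4.42422917e-04  5.46270194e-04 -4.75801271e-04]
 [-4.07371335e-04 -2.68582636e-01  9.63256561e-01 -1.65505422e-01]
 [ 0.00000000e+00  0.00000000e+00  0.00000000e+00  1.00000000e+00]]
t 4.175 tcp mm [605.  -97.    1.4] jaw yaw -23.61 zaxis [ 1.e-04 -0.e+00 -1.e+00] F [0.7 1.  0.1] w -0.002 q [-0.25  0.25  1.88  0.    1.01  0.17]
scene [612.77416377 -95.02761923  37.46970837] [ 591.27458994 -123.26300916   27.04885247] [631.24320677 -79.35007431  44.84208114]
side [ 600.17931371 -105.56349068   37.42433872] [ 589.00624123 -111.97089959   27.28368727] [615.17071775 -86.65690772  44.8560049 ]
```

The fingers shut on air: by camera, the shut tips stand near z=28 mm while the TCP reads 1.4 mm. I'll lift and check the tip offset in free air.

Request:
drive_tool([
  [[0,0,4],[0,0,0]],
  [[0,0,8],[0,0,0]],
  [[0,0,8],[0,0,0]],
  [[0,0,8],[0,0,0]],
])

```text
time: 4.78
ee_pos: [0.6046, -0.0969, 0.081]
orientation: [0.837, 0.547, -0.0, -0.0]
ft_force: [0.2, 0.6, -1.9]
width: 0.002
```

```bash
python3 - <<'E'
from h import *
tool();w=snap("wrist");P=cloud(w)
t=arm.get_obs()["ee_pos"]
for u in(312,322,333): 
    col=P[:,u]; d=(col[:,2]>.04)&(np.arange(480)>200); i=np.where(d)[0][:6]; print(u,i,np.round((col[i]-t)*1000,1).tolist())
for n in ("scene","side"):
    P=cloud(snap(n));m=(np.hypot(P[...,0]-t[0],P[...,1]-t[1])<.03)&(P[...,2]>.04)
    print(n,np.sort(P[m][:,2])[:10]*1000-t[2]*1000)
print(rect(cloud(w),.018,.030,(.606,-.094),.06))
E
```

```text
t 4.775 tcp mm [604.6 -96.9  81. ] jaw yaw -23.61 zaxis [-5.e-04  1.e-04 -1.e+00] F [ 0.2  0.6 -1.9] w 0.002 q [-0.25  0.15  1.84 -0.    1.15  0.17]
312 [292 293 294 295 296 297] [[1.3, 11.5, 28.5], [1.3, 11.4, 29.4], [1.5, 11.6, 30.9], [1.4, 11.5, 31.4], [1.5, 11.6, 32.8], [1.5, 11.5, 33.5]]
322 [292 293 294 295 296 297] [[4.8, 10.0, 28.6], [4.9, 10.2, 30.0], [4.9, 10.3, 31.3], [4.9, 10.4, 32.4], [4.8, 10.2, 32.8], [4.8, 10.1, 33.6]]
333 [292 293 294 295 296 297] [[8.5, 8.3, 28.5], [8.4, 8.0, 28.7], [8.6, 8.6, 30.9], [8.5, 8.5, 31.6], [8.5, 8.6, 32.8], [8.6, 8.8, 34.2]]
scene [23.62931825 24.60256358 25.03934882 25.36524167 25.84515163 25.86826527
 25.93328832 25.99440264 26.02704584 26.37517508]
side [24.20880582 27.69233845 28.42636044 28.73141561 28.96737726 29.18010108
 29.31118104 29.82946473 29.85101326 29.94171132]
(9664, array([606.2, -94.2]), array([75. , 50.2]), 66.7, np.float64(0.0229))
```

The offset is real. In free air, all three cameras put the shut tips about 28 mm higher than the reported TCP, so the true tip is at TCP z + 28 mm. The spacer hasn't moved. I'll open and descend with that correction, checking force.

Request:
drive_tool([
  [[0.15,0.25,0],[0,0,0]],
  [[0.15,0.25,0],[0,0,0]],
  [[0.15,0.25,0],[0,0,0]],
  [[0.15,0.25,0],[0,0,0]],
  [[0.15,0.25,-3],[0,0,0]],
  [[0.15,0.25,-6],[0,0,0]],
  [[0.15,0.25,-8],[0,0,0]],
  [[0.15,0.25,-9],[0,0,0]],
  [[0.15,0.25,-10],[0,0,0]],
  [[0.15,0.25,-10.4],[0,0,0]],
  [[0.15,0.25,-10.6],[0,0,0]],
  [[0.15,0.25,-10.6],[0,0,0]],
], grip=40)

```text
time: 6.42
ee_pos: [0.6068, -0.0946, -0.0241]
orientation: [0.837, 0.548, 0.0, 0.0]
ft_force: [1.0, 0.4, -0.5]
width: 0.843
```

```bash
python3 - <<'E'
from h import *
tool()
E
```

```text
t 6.425 tcp mm [606.8 -94.6 -24.1] jaw yaw -23.6 zaxis [ 7.e-04 -2.e-04 -1.e+00] F [ 1.   0.4 -0.5] w 0.843 q [-0.24  0.29  1.88 -0.    0.97  0.17]
```

Request:
drive_tool([
  [[0,0,-0.1],[0,0,0]],
  [[0,0,-0.1],[0,0,0]],
  [[0,0,-0.1],[0,0,0]],
  [[0,0,-0.1],[0,0,0]],
  [[0,0,-0.1],[0,0,0]],
  [[0,0,-0.1],[0,0,0]],
  [[0,0,-0.1],[0,0,0]],
], grip=255, grip_force=60)

```text
time: 7.3
ee_pos: [0.607, -0.0946, -0.0249]
orientation: [0.837, 0.548, 0.0, 0.0]
ft_force: [-0.5, 0.7, 6.1]
width: 0.573
```

Request:
drive_tool([
  [[0,0,0.5],[0,0,0]],
  [[0,0,2],[0,0,0]],
  [[0,0,6],[0,0,0]],
  [[0,0,12],[0,0,0]],
  [[0,0,17],[0,0,0]],
  [[0,0,17],[0,0,0]],
  [[0,0,17],[0,0,0]],
])

```text
time: 8.18
ee_pos: [0.6055, -0.0943, 0.1435]
orientation: [0.837, 0.548, -0.001, -0.001]
ft_force: [0.8, -0.2, -3.2]
width: 0.574
```

```bash
python3 - <<'E'
from h import *
tool();w=snap("wrist");save(w,"w3.png")
t=arm.get_obs()["ee_pos"]
for r in(.05,.07):
  for n in("wrist","side","scene"):
    P=cloud(snap(n));print(n,rect(P,t[2]+.02,t[2]+.05,t,r))
E
```

```text
t 8.175 tcp mm [605.5 -94.3 143.5] jaw yaw -23.61 zaxis [-1.7e-03  4.0e-04 -1.0e+00] F [ 0.8 -0.2 -3.2] w 0.574 q [-0.24  0.09  1.8  -0.    1.26  0.17]
wrist (31347, array([605.7, -91.6]), array([70.4, 76.5]), 66.7, np.float64(0.1899))
side (1576, array([ 601.5, -102.6]), array([74. , 71.5]), 87.2, np.float64(0.1899))
scene (1794, array([608.6, -95.8]), array([75.7, 70.3]), 66.5, np.float64(0.1879))
wrist (31441, array([605.8, -91.6]), array([70.3, 76.4]), 66.7, np.float64(0.1895))
side (1492, array([ 602.5, -103.4]), array([73.4, 71.1]), 89.2, np.float64(0.1904))
scene (1382, array([608.8, -95.6]), array([75.7, 71.5]), 66.7, np.float64(0.1846))
```

View pics/w3.png

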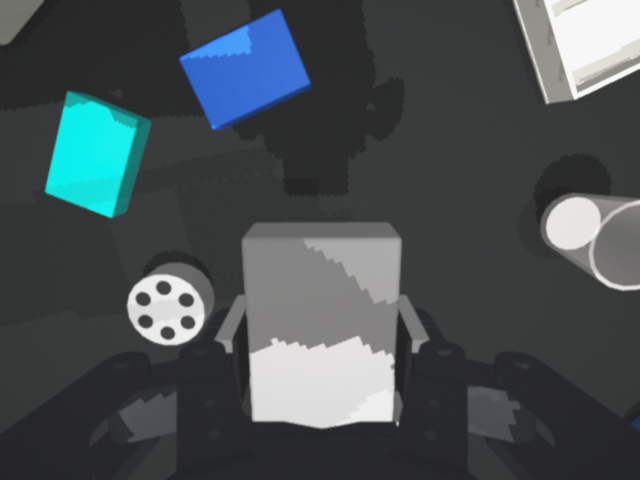

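The wrist view shows the spacer gripped level and centred at about (322,330). I'll carry it to a point just short of the plate, turning on the way, and measure the plate there with the wrist camera.

Request:
drive_tool([
  [[0,0,3],[0,0,0.1]],
  [[-0.2,4,5],[0,0,0.25]],
  [[-0.5,9,5],[0,0,0.4]],
  [[-1,14,5],[0,0,0.55]],
  [[-1.4,19,5],[0,0,0.7]],
  [[-1.5,22,5],[0,0,0.735]],
  [[-1.5,23.4,5],[0,0,0.735]],
  [[-1.5,23.4,5],[0,0,0.735]],
  [[-1.5,23.4,5],[0,0,0.735]],
])

```text
time: 9.65
ee_pos: [0.5916, 0.1384, 0.1943]
orientation: [0.585, 0.811, -0.0, 0.0]
ft_force: [0.1, -0.0, -3.1]
width: 0.573
```

```bash
python3 - <<'E'
from h import *
tool();w=snap("wrist");save(w,"w4.png");P=cloud(w)
print(rect(P,.076,.092,(.553,.254),.08)); print(rect(P,.0835,.092,(.553,.254),.08),rect(P,.076,.0825,(.553,.254),.065))
t=arm.get_obs()["ee_pos"];m=(P[...,2]>t[2]+.035)&(P[...,2]<t[2]+.055);m[:, :260]=0;m[:,385:]=0;m[:250]=0;m[400:]=0
q=P[m];A=np.c_[q[:,:2]-t[:2],np.ones(len(q))];print("top plane",np.linalg.lstsq(A,q[:,2]-t[2],rcond=None)[0])
E
```

```text
t 9.65 tcp mm [591.6 138.4 194.3] jaw yaw 18.43 zaxis [-3.e-04 -6.e-04 -1.e+00] F [ 0.1 -0.  -3.1] w 0.573 q [ 0.14  0.04  1.76 -0.    1.34 -0.18]
(12584, array([557.9, 241.3]), array([60.3, 83.7]), 18.4, np.float64(0.079))
(581, array([570.2, 204.1]), array([59.3,  5.2]), 18.5, np.float64(0.0842)) (11803, array([557.8, 241.6]), array([60.3, 83. ]), 18.4, np.float64(0.0789))
top plane [-0.00115008 -0.0010573   0.04790299]
```

View pics/w4.png

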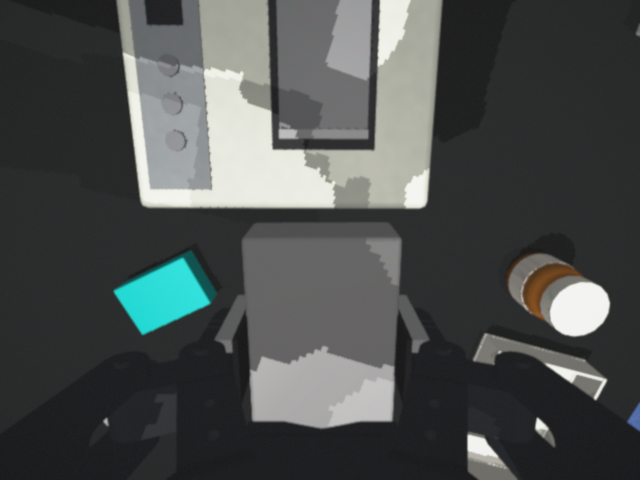

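Wrist view: the plate strip is at (322,65) and its near lip at (322,133). Plate yaw is 18.4° and its centre works out at (552.8,256.3), within 2 mm of the fixed cameras. The spacer is level, with its underside at about TCP + 25 mm. Moving over the plate and down.

Request:
drive_tool([
  [[-1.9,5.8,0],[0,0,0]],
  [[-3.4,10.4,0],[0,0,0]],
  [[-3.9,11.8,-1],[0,0,0]],
  [[-3.9,11.8,-5],[0,0,0]],
  [[-3.9,11.8,-9],[0,0,0]],
  [[-3.9,11.8,-11.5],[0,0,0]],
  [[-3.9,11.8,-12.8],[0,0,0]],
  [[-3.9,11.8,-13.3],[0,0,0]],
  [[-3.9,11.8,-13.3],[0,0,0]],
])

```text
time: 10.82
ee_pos: [0.5532, 0.2573, 0.0622]
orientation: [0.584, 0.811, 0.0, 0.0]
ft_force: [0.6, -0.1, -1.7]
width: 0.57
```

```bash
python3 - <<'E'
from h import *
tool()
E
```

```text
t 10.825 tcp mm [553.2 257.3  62.2] jaw yaw 18.48 zaxis [ 1.1e-03  3.0e-04 -1.0e+00] F [ 0.6 -0.1 -1.7] w 0.57 q [ 0.35  0.17  1.86 -0.    1.11  0.03]
```

Now easing down.

Request:
drive_tool([
  [[0,-0.1,-0.2],[0,0,0]],
  [[0,-0.1,-0.4],[0,0,0]],
  [[0,-0.1,-0.5],[0,0,0]],
  [[0,-0.1,-0.6],[0,0,0]],
  [[0,-0.1,-0.6],[0,0,0]],
  [[0,-0.1,-0.6],[0,0,0]],
])

```text
time: 11.58
ee_pos: [0.5525, 0.2565, 0.0554]
orientation: [0.584, 0.812, -0.0, -0.0]
ft_force: [0.4, 0.1, -3.4]
width: 0.574
```

Request:
drive_tool([
  [[0,0,-0.05],[0,0,0]],
  [[0,0,-0.05],[0,0,0]],
  [[0,0,-0.05],[0,0,0]],
])

```text
time: 11.95
ee_pos: [0.5526, 0.2565, 0.0551]
orientation: [0.584, 0.812, 0.0, 0.0]
ft_force: [0.0, -0.1, -2.1]
width: 0.573
```

Request:
drive_tool([
  [[0,0,-0.05],[0,0,0]],
  [[0,0,-0.05],[0,0,0]],
  [[0,0,-0.05],[0,0,0]],
])

```text
time: 12.32
ee_pos: [0.5526, 0.2566, 0.0551]
orientation: [0.584, 0.812, 0.0, 0.0]
ft_force: [-3.1, 0.2, 4.1]
width: 0.571
```

Contact felt (Fz went from -2 to +4 and z stopped). Releasing, lifting, and shutting the fingers for the press.

Request:
drive_tool([
  [[0,0,0],[0,0,0]],
  [[0,0,0],[0,0,0]],
  [[0,0,0],[0,0,0]],
  [[0,0,0],[0,0,0]],
  [[0,0,1],[0,0,0]],
  [[0,0,3],[0,0,0]],
  [[0,0,5],[0,0,0]],
  [[0,0,5],[0,0,0]],
], grip=40)

```text
time: 13.32
ee_pos: [0.5546, 0.2573, 0.1084]
orientation: [0.584, 0.812, 0.003, 0.002]
ft_force: [-0.9, 0.6, 0.1]
width: 0.846
```

Request:
drive_tool([
  [[0,0,0],[0,0,0]],
  [[0,0,0],[0,0,0]],
  [[0,0,0],[0,0,0]],
  [[0,0,0],[0,0,0]],
  [[0,0,0],[0,0,0]],
  [[0,0,-1],[0,0,0]],
  [[0,0,-2],[0,0,0]],
  [[0,0,-2.4],[0,0,0]],
  [[0,0,-2.4],[0,0,0]],
], grip=255)

```text
time: 14.45
ee_pos: [0.5522, 0.2564, 0.0802]
orientation: [0.584, 0.812, -0.0, -0.0]
ft_force: [-2.3, -0.6, 1.9]
width: -0.002
```

```bash
python3 - <<'E'
from h import *
tool()
for n in("scene","side"):
    P=cloud(snap(n));print(n,rect(P,.097,.109,(.553,.256),.06))
E
```

```text
t 14.45 tcp mm [552.2 256.4  80.2] jaw yaw 18.51 zaxis [-9.e-04 -3.e-04 -1.e+00] F [-2.3 -0.6  1.9] w -0.002 q [ 0.35  0.15  1.85 -0.    1.15  0.02]
scene (1065, array([552.9, 256.3]), array([51.4, 77.4]), 17.9, np.float64(0.1044))
side (540, array([551. , 253.9]), array([51.3, 76.8]), 20.5, np.float64(0.1039))
```

The spacer top reads 104 mm and is centred to about 1 mm. Pressing gently.

Request:
drive_tool([
  [[0,0,-0.15],[0,0,0]],
  [[0,0,-0.3],[0,0,0]],
  [[0,0,-0.4],[0,0,0]],
  [[0,0,-0.4],[0,0,0]],
  [[0,0,-0.4],[0,0,0]],
])

```text
time: 15.18
ee_pos: [0.5524, 0.2565, 0.0801]
orientation: [0.584, 0.812, -0.001, -0.0]
ft_force: [-10.4, -5.3, 19.0]
width: 0.002
```

A 19 N press was felt at the expected height. Lifting and checking that the spacer stayed flat and in place, then on to the block.

Request:
drive_tool([
  [[0,0,0.4],[0,0,0]],
  [[0,0,3],[0,0,0]],
  [[0,0,8],[0,0,0]],
  [[0,0,12],[0,0,0]],
  [[0.5,-6,12],[0,0,0]],
  [[1.5,-12,12],[0,0,0]],
  [[3,-17,12],[0,0,0]],
  [[3,-17,12],[0,0,0]],
], grip=40)

```text
time: 16.18
ee_pos: [0.583, 0.0835, 0.1958]
orientation: [0.586, 0.81, -0.0, 0.0]
ft_force: [-0.8, 1.1, -0.1]
width: 0.838
```

```bash
python3 - <<'E'
from h import *
tool()
for n in("wrist","scene","side"):
    P=cloud(snap(n));c=(.553,.256);print(n,rect(P,.098,.109,c,.06))
    m=(P[...,2]>.098)&(P[...,2]<.109)&(np.hypot(P[...,0]-c[0],P[...,1]-c[1])<.035);q=P[m]
    if len(q)>50:print(np.linalg.lstsq(np.c_[q[:,:2]-c,np.ones(len(q))],q[:,2],rcond=None)[0])
E
```

```text
t 16.175 tcp mm [583.   83.5 195.8] jaw yaw 18.23 zaxis [-2.e-04 -4.e-04 -1.e+00] F [-0.8  1.1 -0.1] w 0.838 q [ 0.05 -0.    1.8  -0.    1.34 -0.27]
wrist (1330, array([563.3, 224.1]), array([50. ,  7.8]), 18.0, np.float64(0.1026))
[ 0.00695038 -0.03266818  0.10178794]
scene (1287, array([552.2, 255.6]), array([52.3, 78.1]), 19.5, np.float64(0.1045))
[-0.03312183 -0.01185633  0.10439638]
side (686, array([552.1, 254.6]), array([51.5, 77.3]), 18.3, np.float64(0.1039))
[0.01393593 0.00319088 0.10392897]
```

The spacer stayed centred at (552.7,256.0), flat within depth noise. Now above the block.

Request:
drive_tool([
  [[-2,-5.6,1.5],[0,0,0.1]],
  [[-4,-11.2,1.5],[0,0,0.216]],
  [[-6,-16.8,1.5],[0,0,0.216]],
  [[-8,-22.4,1.5],[0,0,0.216]],
  [[-10,-28,1.5],[0,0,0.216]],
  [[-12,-33.4,1.5],[0,0,0.216]],
  [[-12.9,-35.9,1.5],[0,0,0.216]],
  [[-12.9,-35.9,1.5],[0,0,0.216]],
  [[-12.9,-35.9,1.5],[0,0,0.216]],
])

```text
time: 17.45
ee_pos: [0.4541, -0.271, 0.2112]
orientation: [0.493, 0.87, 0.0, -0.0]
ft_force: [0.5, 0.2, 0.0]
width: 0.841
```

```bash
python3 - <<'E'
from h import *
tool();w=snap("wrist");save(w,"w5.png");print(rect(cloud(w),.034,.046,(.454,-.2755),.06))
E
```

```text
t 17.45 tcp mm [ 454.1 -271.   211.2] jaw yaw 30.99 zaxis [ 0.e+00  7.e-04 -1.e+00] F [0.5 0.2 0. ] w 0.841 q [-0.64 -0.15  1.91  0.    1.38 -1.18]
(3797, array([ 453.4, -276.2]), array([50. , 75.1]), 30.6, np.float64(0.0389))
```

View pics/w5.png

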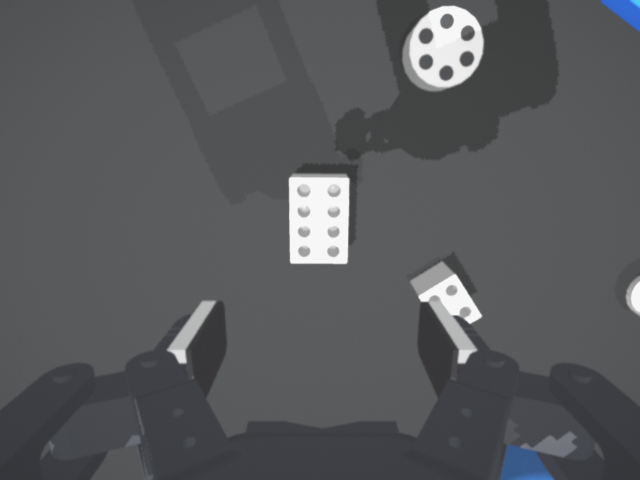

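The eight-hole block is at (320,218) px and measures (453.4,-276.2), yaw 30.6°. The half block at (450,300) is clear of the right finger. Descending part-way.

Request:
drive_tool([
  [[0,-0.4,-5],[0,0,-0.007]],
  [[0,-0.4,-10],[0,0,-0.007]],
  [[0,-0.4,-13.5],[0,0,-0.007]],
  [[0,-0.4,-15],[0,0,-0.007]],
  [[0,-0.4,-15],[0,0,-0.007]],
  [[0,-0.4,-15],[0,0,-0.007]],
])

```text
time: 18.25
ee_pos: [0.4549, -0.2771, 0.0635]
orientation: [0.496, 0.868, -0.0, 0.002]
ft_force: [-0.3, 0.8, 0.3]
width: 0.846
```

```bash
python3 - <<'E'
from h import *
tool()
E
```

```text
t 18.25 tcp mm [ 454.9 -277.1   63.5] jaw yaw 30.52 zaxis [ 0.0027 -0.002  -1.    ] F [-0.3  0.8  0.3] w 0.846 q [-0.65 -0.    2.04  0.    1.1  -1.18]
```

Request:
drive_tool([
  [[-0.1,0.1,-2],[0,0,0]],
  [[-0.1,0.1,-4.5],[0,0,0]],
  [[-0.1,0.1,-6.5],[0,0,0]],
  [[-0.1,0.1,-7.7],[0,0,0]],
  [[-0.1,0.1,-8],[0,0,0]],
  [[-0.1,0.1,-8],[0,0,0]],
  [[-0.1,0.1,-8],[0,0,0]],
])

```text
time: 19.12
ee_pos: [0.4532, -0.276, -0.0176]
orientation: [0.496, 0.868, -0.0, 0.001]
ft_force: [1.2, -0.7, 0.3]
width: 0.842
```

Request:
drive_tool([
  [[0,0,0],[0,0,0]],
  [[0,0,0],[0,0,0]],
  [[0,0,0],[0,0,0]],
  [[0,0,0],[0,0,0]],
  [[0,0,0],[0,0,0]],
  [[0,0,0],[0,0,0]],
  [[0,0,0],[0,0,0]],
], grip=255)

```text
time: 20.0
ee_pos: [0.4532, -0.276, -0.0177]
orientation: [0.496, 0.868, -0.0, 0.001]
ft_force: [-0.5, 1.2, 5.6]
width: 0.577
```

```bash
python3 - <<'E'
from h import *
tool()
E
```

```text
t 20.0 tcp mm [ 453.2 -276.   -17.7] jaw yaw 30.48 zaxis [ 1.4e-03 -8.0e-04 -1.0e+00] F [-0.5  1.2  5.6] w 0.577 q [-0.65  0.12  2.07  0.    0.95 -1.18]
```

Gripped at 50 mm. Lifting and carrying towards the stack.

Request:
drive_tool([
  [[0,0,1],[0,0,0]],
  [[0,0,4],[0,0,0]],
  [[0,0,9],[0,0,0]],
  [[0,0,14],[0,0,0]],
  [[0.5,3,18],[0,0,0]],
  [[1.4,7.8,19],[0,0,-0.1]],
  [[2.4,13,19],[0,0,-0.21]],
  [[3.4,18.4,19],[0,0,-0.21]],
  [[4.5,24,19],[0,0,-0.21]],
  [[5.6,30,19],[0,0,-0.21]],
  [[6.7,36,19],[0,0,-0.21]],
  [[7.8,42,19],[0,0,-0.21]],
])

```text
time: 21.5
ee_pos: [0.5294, 0.1462, 0.1704]
orientation: [0.585, 0.811, -0.001, -0.001]
ft_force: [1.1, 0.1, -3.1]
width: 0.577
```

Request:
drive_tool([
  [[1.1,5,0],[0,0,0]],
  [[1.9,9.4,0],[0,0,0]],
  [[2.1,11.2,0],[0,0,0]],
  [[2.1,11.2,-3],[0,0,0]],
  [[2.1,11.2,-5],[0,0,0]],
  [[2.1,11.2,-6],[0,0,0]],
  [[2.1,11.2,-6],[0,0,0]],
  [[2.1,11.2,-6],[0,0,0]],
])

```text
time: 22.5
ee_pos: [0.5523, 0.2564, 0.1126]
orientation: [0.585, 0.811, 0.001, 0.001]
ft_force: [0.2, -1.1, -3.1]
width: 0.578
```

```bash
python3 - <<'E'
from h import *
tool();a=snap("scene");b=snap("side")
I=a["pixels"][:,:,::-1];J=b["pixels"][:,:,::-1]
f=lambda x:cv2.resize(x,(400,300),interpolation=cv2.INTER_CUBIC)
cv2.imwrite("pics/c3.png",np.hstack([f(I[130:295,390:610]),f(J[70:220,170:370])]))
t=arm.get_obs()["ee_pos"]
for c in(snap("wrist"),b):
    P=cloud(c);m=(P[...,2]>t[2]+.05)&(P[...,2]<t[2]+.064)
    print(rect(P,t[2]+.05,t[2]+.064,t,.06))
E
```

```text
t 22.5 tcp mm [552.3 256.4 112.6] jaw yaw 18.42 zaxis [ 1.7e-03  6.0e-04 -1.0e+00] F [ 0.2 -1.1 -3.1] w 0.578 q [ 0.35  0.11  1.83 -0.    1.2   0.03]
(27410, array([550. , 262.3]), array([76.7, 61.9]), 18.6, np.float64(0.1694))
(662, array([554.3, 248. ]), array([73.6, 76.7]), 36.2, np.float64(0.1699))
```

View pics/c3.png

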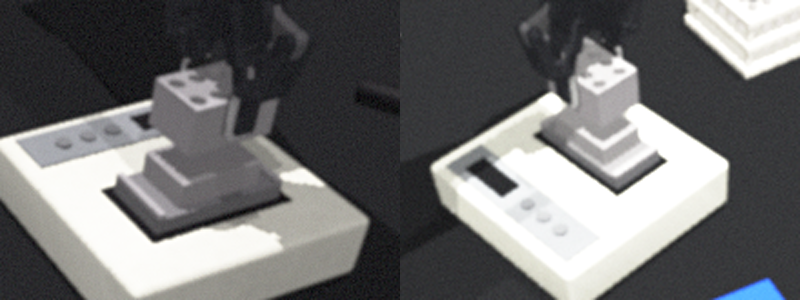

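The block is upright and lined up over the spacer in both views, about 26 mm above it. Lowering to just above, then easing down.

Request:
drive_tool([
  [[0,0,-1],[0,0,0]],
  [[0,0,-1.8],[0,0,0]],
  [[0,0,-2.2],[0,0,0]],
  [[0,0,-2.4],[0,0,0]],
  [[0,0,-2.5],[0,0,0]],
  [[0,0,-2.5],[0,0,0]],
  [[0,0,-2.5],[0,0,0]],
])

```text
time: 23.52
ee_pos: [0.5517, 0.2566, 0.0867]
orientation: [0.585, 0.811, 0.0, 0.0]
ft_force: [0.1, 0.3, -3.2]
width: 0.574
```

Request:
drive_tool([
  [[0,0,-0.05],[0,0,0]],
  [[0,0,-0.1],[0,0,0]],
  [[0,0,-0.1],[0,0,0]],
])

```text
time: 23.9
ee_pos: [0.5517, 0.2566, 0.0863]
orientation: [0.585, 0.811, 0.0, 0.0]
ft_force: [-2.4, -0.6, 3.2]
width: 0.572
```

Contact came exactly at the predicted height (86.3 mm). Releasing, lifting, shutting.

Request:
drive_tool([
  [[0,0,0],[0,0,0]],
  [[0,0,0],[0,0,0]],
  [[0,0,0],[0,0,0]],
  [[0,0,0],[0,0,0]],
  [[0,0,1],[0,0,0]],
  [[0,0,3],[0,0,0]],
  [[0,0,5],[0,0,0]],
  [[0,0,6.5],[0,0,0]],
  [[0,0,6.5],[0,0,0]],
  [[0,0,6.5],[0,0,0]],
], grip=40)

```text
time: 25.15
ee_pos: [0.5511, 0.2564, 0.15]
orientation: [0.585, 0.811, -0.0, -0.0]
ft_force: [-0.1, -0.4, 0.5]
width: 0.838
```

Request:
drive_tool([
  [[0,0,0],[0,0,0]],
  [[0,0,0],[0,0,0]],
  [[0,0,0],[0,0,0]],
  [[0,0,0],[0,0,0]],
  [[0,0,0],[0,0,0]],
  [[0,0,0],[0,0,0]],
  [[0,0,-1],[0,0,0]],
  [[0,0,-2],[0,0,0]],
  [[0,0,-2.5],[0,0,0]],
  [[0,0,-2.5],[0,0,0]],
], grip=255)

```text
time: 26.4
ee_pos: [0.5509, 0.2563, 0.1243]
orientation: [0.585, 0.811, -0.001, -0.0]
ft_force: [-0.4, -0.1, 0.2]
width: -0.0
```

```bash
python3 - <<'E'
from h import *
tool()
for n in("scene","side"):
    P=cloud(snap(n));print(n,rect(P,.138,.147,(.553,.256),.06))
E
```

```text
t 26.4 tcp mm [550.9 256.3 124.3] jaw yaw 18.45 zaxis [-1.6e-03 -6.0e-04 -1.0e+00] F [-0.4 -0.1  0.2] w -0.0 q [0.35 0.1  1.82 0.   1.22 0.03]
scene (1100, array([551.9, 255.4]), array([52.1, 77.9]), 18.2, np.float64(0.144))
side (551, array([551.5, 254. ]), array([52.2, 78.2]), 18.7, np.float64(0.1436))
```

Block top reads 144 mm (80+24+40). Pressing, with contact expected at TCP ≈120 and a slight shift to centre.

Request:
drive_tool([
  [[0.1,0,-0.2],[0,0,0]],
  [[0.1,0,-0.4],[0,0,0]],
  [[0.1,0,-0.45],[0,0,0]],
  [[0.1,0,-0.45],[0,0,0]],
])

```text
time: 27.0
ee_pos: [0.5525, 0.2565, 0.1209]
orientation: [0.585, 0.811, -0.0, -0.0]
ft_force: [-0.3, 0.6, 0.0]
width: 0.0
```

Request:
drive_tool([
  [[0,0,-0.1],[0,0,0]],
  [[0,0,-0.15],[0,0,0]],
  [[0,0,-0.15],[0,0,0]],
])

```text
time: 27.38
ee_pos: [0.5527, 0.2566, 0.1202]
orientation: [0.585, 0.811, 0.0, 0.0]
ft_force: [-0.8, -0.8, 4.2]
width: 0.0
```

Request:
drive_tool([
  [[0,0,-0.1],[0,0,0]],
  [[0,0,-0.2],[0,0,0]],
  [[0,0,-0.2],[0,0,0]],
  [[0,0,-0.2],[0,0,0]],
])

```text
time: 27.88
ee_pos: [0.5528, 0.2566, 0.1201]
orientation: [0.585, 0.811, 0.0, 0.0]
ft_force: [-5.5, -2.1, 12.9]
width: -0.001
```

Request:
drive_tool([
  [[0,0,0.3],[0,0,0]],
  [[0,0,2],[0,0,0]],
  [[0,0,6],[0,0,0]],
  [[0,0,10],[0,0,0]],
  [[2,-6,10],[0,0,0]],
  [[4,-12,10],[0,0,0]],
  [[5,-17,10],[0,0,0]],
  [[5,-20,10],[0,0,0]],
  [[5,-20,10],[0,0,0]],
])

```text
time: 29.0
ee_pos: [0.6027, 0.0546, 0.2179]
orientation: [0.586, 0.81, 0.0, 0.0]
ft_force: [0.5, 0.1, -0.4]
width: -0.001
```

```bash
python3 - <<'E'
from h import *
tool()
a=snap("scene");b=snap("side")
I=a["pixels"][:,:,::-1];J=b["pixels"][:,:,::-1]
f=lambda x:cv2.resize(x,(400,300),interpolation=cv2.INTER_CUBIC)
cv2.imwrite("pics/c4.png",np.hstack([f(I[130:295,390:610]),f(J[70:220,170:370])]))
for c in(a,b):
    P=cloud(c);print(rect(P,.138,.149,(.553,.256),.06))
E
```

```text
t 29.0 tcp mm [602.7  54.6 217.9] jaw yaw 18.26 zaxis [ 5.e-04  0.e+00 -1.e+00] F [ 0.5  0.1 -0.4] w -0.001 q [ 0.    0.02  1.74  0.    1.38 -0.32]
(1317, array([551.6, 255.5]), array([53.7, 77.7]), 18.3, np.float64(0.1441))
(698, array([551.6, 253.6]), array([52.4, 78.7]), 18.1, np.float64(0.1436))
```

View pics/c4.png

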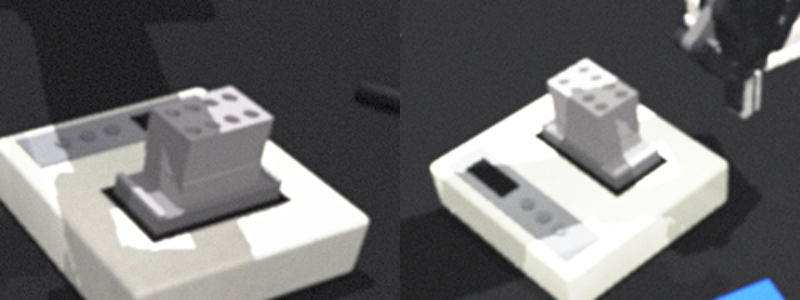

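The picture shows the block squarely on the spacer, between the lips on the plate, with the gripper clear. Handing in.

```bash
python3 -c "
from rig import arm
print(arm.finish_job())"
```

```text
the job is handed in; nothing more can be done
None
```

The job is done and handed in at about 29 s of the 70 s. The spacer lies between the lips on the heating plate, with the eight-hole block squarely on top of it. I pressed the spacer with about 19 N before fetching the block, and the block with about 13 N afterwards.

**Last checks:**
- **Heights:** the spacer top read 104 mm and the block top 144 mm, as they should.
- **Position:** the block's centre came out within about 1–3 mm of the plate centre, and its angle within 0.3° of the plate's 18.4°.
- **Gripper:** it was well clear of everything when I handed in.

**What failed or disagreed:**
- **First grasp missed:** the fingers shut just above the spacer without moving it. The real fingertips stand about 24 mm (by touch) to 28 mm (by camera) higher than the TCP reading. I corrected for that, and the second grasp held.
- **Side camera:** it reads y about 2 mm lower than the wrist camera, so I used the wrist values.
- **Sideways force:** the spacer press also showed about 10 N sideways, and the block press about 6 N. Afterwards neither part had moved by more than the cameras can resolve.
- **Spacer tilt:** the fits to the depth data right after its press were noisy and disagreed (up to about 2°). That it lies flat rests on the press and on the block top reading the right height.

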